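Set the extending jar rack to its tag and close the cam lever

TASK

Take the open cam lever on the jar rack's sliding leg and, leaving the lever open, draw the leg out along the rails until its pointer stands level with the brass tag on the scale strip. Then swing the lever fully closed, keeping the pointer at the tag all the while. Finish still gripping the closed lever so that the leg stays at the tag (the cam nut is still loose and a spring would pull the leg back); leave the tag where it is, and the jars and spoon undisturbed.

Things in the scene. Friction and masses are not known exactly. Their poses are not given: they have to be found in the camera images.
- rack: Jar rack fixed to the worktop. Two steel rails (tops 38 mm high) run along its y, at x -40 and +40, y -270 to +260 mm; a wooden deck with jars covers y -272 to -72 (top 52 mm high); the sliding leg rides beyond it, its centre at rack y = its joint value. An aluminium scale strip, 48 mm high, runs along the far side at x +88. Origin on the worktop midway between the rails; +y is the way out, z up.
- leg (a joint): Sliding leg: pale wooden block 124 mm across the rails, 50 mm along them, top 52 mm high, with a steel post that carries the cam lever. Value: metres slid out along rack +y, 0 nearest the deck (stop; it starts there), far stop at 0.18. A spring always pulls it back to the deck with 2.5 to 4 N; friction 0.4 N. Closing the cam does not lock it.
- pointer_tip (a point): Tip of the leg's pointer, a dark steel blade 4 mm wide that sticks out from the leg's far side (rack +x) towards the scale strip, 74.5 mm from the leg's centre, 54 mm high. The point moves with the leg; axes as the rack's.
- tag_mid (a point): Middle of the brass tag on the scale strip: a saddle 22 x 16 x 10 mm with an upright plate, 16 mm wide along the rails, that rises to 76 mm. It lies 90 to 165 mm out (rack y) and is held by stiff friction. Pointer and tag are level when both have the same rack y; the pointer is to stand within the tag's width. Axes as the rack's.
- cam_pivot (a point): On the cam lever's vertical hinge axis, at the leg's centre, 101 mm high; moves with the leg.
- cam_lever (a joint): Angle of the cam lever about its upright hinge: 0 fully closed (stop; arm along rack +y, away from the deck), 1.3 fully open (stop; arm nearly along rack -x). It grows counter-clockwise seen from above. Friction 0.25 N m keeps it where it is left.
- lever_grip (a point): Where to grip the lever's arm: 68 mm from the hinge axis, 101 mm high (mid-height). The arm is a plain steel bar 14 mm wide, 28 mm tall (87 to 115 mm high), from 14 to 94 mm from the axis; its own y axis runs outwards along the arm. 35 mm of free space below the bar.
- lever_bar: The lever's arm itself (same bar); origin on the hinge axis at worktop height, y along the arm outwards, z up.
- jar_a: Clip-top glass jar, 76 mm wide, 120 mm tall, standing on the deck; bystander. Origin at its foot.
- jar_b: Smaller clip-top glass jar, 68 mm wide, 95 mm tall, standing on the deck; bystander. Origin at its foot.
- jar_c: Large clip-top glass jar, 90 mm wide, 160 mm tall, on the worktop to the left; bystander. Origin at its foot.
- spoon: Spoon lying on the worktop near the robot, to its left; bystander.

How it is judged:
By the outcome, as a careful person would: the job done as asked, in the order asked, and still so for the second after the job is handed in, while the arm keeps its last pose, push and grip.
It also fails if it takes over 45 s, if anything falls off the work surface, if the arm or the gripper's body presses on something with over 40 N, if the wrist force passes 120 N, or if a joint passes its speed limit or range.

ROBOT

A 6-joint arm with a two-finger parallel gripper is mounted at the origin on the work surface. World frame = base frame: x ahead of the robot, y to its left, z up, the work surface at z = 0. Lengths are in m, angles in rad, forces in N, time in s.
With the tool pointing down it reaches from about 0.25 to 0.775 m from the base axis. Payload 4 kg.
Tool frame: the origin (TCP) lies at the very end of the fingers, on their centre line; the grasp point (between the pads) lies 19 mm behind it; z points along the fingers, y is the line along which they close (so a half turn about z gives the same grasp; the last joint's range is limited). The gripper opens to 94 mm and grips with 3 to 60 N. Pads are 16 mm wide; open, the fingers measure 119 mm over their backs; the gripper's body (75 mm by 177 mm) begins 78 mm behind the grasp point.
Start: joints at [1.064, 0.087, 1.371, -0, 1.684, -0.103], TCP at [0.216, 0.506, 0.206] pointing down, gripper open.
Joint ranges: [-3.1, 3.1], [-0.76, 2.03], [0.27, 2.55], [-1.08, 4.22], [0.17, 2.65], [-2.57, 2.57]. Speed limits (rad/s): [2.79, 2.79, 3.14, 3.14, 3.14, 3.14].

INTERFACE

Orientations are given as [roll, pitch, yaw] about the fixed x, y, z axes, in that order (R = Rz(yaw) Ry(pitch) Rx(roll)).
In Python, from bench import robot, vision gives the robot as it stands.
- The arm moves only by the shell command python3 -m crank 'ROWS'. ROWS is JSON, a list of rows, each a list of 3 entries, a list of its own where there are three numbers: the closure, from 0 (fully open) to 1 (shut), then the shift along the tool's x, y, z in m, then the turn, a rotation vector about the tool's x, y, z in degrees. A call has 1 to 8 rows; each row shifts and turns the commanded pose from where the row before left it, along the tool's axes as they then stand; what a row does not reach is not made up. A row lasts 1/10 s, in which the tool goes at most 50 mm and 8.59 degrees, less where a joint would pass 70% of its speed; a pose out of reach is approached as far as the arm can. A call with a gripper value outside its range is refused whole. The fingers move at their own pace and stop on an object; the grip force is fixed at half the most. Time passes only in rows, so rows that do not move let the fingers close. It gives the time, the measured TCP pose, the force, the opening and the grip force at its end, in the units of the state.
- robot.get_obs(): the state, without advancing time (a new reading comes with each control period).
- vision.snapshot(name): name is "scene" or "top" or "wrist"; returns a dict with "color" (420x560x3 uint8, red, green, blue), "z_map" (420x560 float32, m along the optical axis (not along the pixel's ray), 0 where there is no reading), "fx", "fy", "cx", "cy" (pixels), "dist" ([k1, k2, p1, p2, k3] as OpenCV has them; the pictures are not rectified), "R" (3x3) and "t" (3): a world point X has camera coordinates R X + t. Camera axes: x right, y down, z forward; pixel columns grow to the right and rows downward; lengths in m; the calibration is good to about 2 mm. A picture is of the moment at which its call begins.
- robot.close_job(): hands the job in; it is judged then, once.
The state is a dict: "time": time; "joint_positions": joint angles; "qvel": joint speeds; "joint_torque": joint torques, N m; "tool_pos": TCP position; "ee_rot": TCP orientation; "wrist_force": force on the tool from outside, world axes, zero at the start; "wrist_torque": the same for the moment, N m; "width": finger opening in m; "finger_force": force on a finger pad.
Only numpy, scipy, OpenCV 4.12 (cv2) and the standard library are available. Lean on these libraries where they do the work, as an engineer would, in place of code of your own. Each camera call takes 0.05 s, during which the arm holds its last target. There are 200 camera calls.

## Working session

There is one attempt and no reset: what is moved stays moved. The work goes in short steps, Python scripts to look and compute and a shell command to move; the robot and the scene stay as the last step left them, time stands still between calls to the robot, and variables do not carry over. Pictures are saved under pics/ and viewed, at most 13 in all, crops included, and the job is handed in when it is done.

```bash
mkdir -p pics
cat > h.py <<'E'
import numpy as np, cv2, pickle
from bench import robot, vision
def snap(n,f):
    s=vision.snapshot(n); pickle.dump(s,open(f+'.pkl','wb')); cv2.imwrite('pics/'+f+'.png',s['color'][:,:,::-1]); return s
def ld(f): return pickle.load(open(f+'.pkl','rb'))
def ray(s,u,v):
    K=np.array([[s['fx'],0,s['cx']],[0,s['fy'],s['cy']],[0,0,1.]])
    p=cv2.undistortPoints(np.array([[[u,v]]],float),K,np.array(s['dist'],float))[0,0]
    R=np.array(s['R']);t=np.array(s['t']); return -R.T@t, R.T@np.array([p[0],p[1],1.])
def atz(s,u,v,z):
    c,d=ray(s,u,v); return c+d*(z-c[2])/d[2]
def dep(s,u,v):
    c,d=ray(s,u,v); return c+d*s['z_map'][int(v),int(u)]
def proj(s,X):
    K=np.array([[s['fx'],0,s['cx']],[0,s['fy'],s['cy']],[0,0,1.]])
    return cv2.projectPoints(np.array(X,float).reshape(-1,1,3),cv2.Rodrigues(np.array(s['R']))[0],np.array(s['t'],float),K,np.array(s['dist'],float))[0][:,0]
def tri(a,b):
    (c1,d1),(c2,d2)=a,b
    k=np.linalg.lstsq(np.stack([d1,-d2],1),c2-c1,rcond=None)[0]
    p,q=c1+k[0]*d1,c2+k[1]*d2; return (p+q)/2,np.linalg.norm(p-q)
E
python3 - <<'E'
from h import *
a=snap('top','top1');b=snap('scene','scene1')
print(a['fx'],a['R'],a['t'],b['R'],b['t']);print(robot.get_obs())
E
```

```text
515.8703617382214 [[ 0.01385847 -0.99987521 -0.00758357]
 [-0.98125987 -0.0121419  -0.19230612]
 [ 0.19219005  0.01010652 -0.98130568]] [0.07493565 0.50780604 1.22657687] [[ 0.72962155  0.68384932 -0.00158209]
 [ 0.51592387 -0.55197188 -0.65509511]
 [-0.44885961  0.47715527 -0.75554477]] [-0.38926816 -0.16746763  1.54446765]
{'time': 0.1, 'joint_positions': array([ 1.06387516e+00,  8.78524205e-02,  1.37206700e+00, -4.08031857e-05,
        1.68362336e+00, -1.03120168e-01]), 'qvel': array([ 7.27627948e-04, -1.99033902e-03, -2.19503974e-03, -3.19234755e-05,
        7.15306987e-04,  1.99124182e-03]), 'joint_torque': array([ 1.55336147e-03, -3.41251731e+01, -3.03301191e+01,  7.18871830e-02,
        3.04766418e-02, -1.07644237e-04]), 'tool_pos': array([0.21589048, 0.50531971, 0.20445524]), 'ee_rot': array([-3.13964871e+00, -1.60403579e-04,  2.73778695e+00]), 'wrist_force': array([-0.54602356, -0.05458982,  0.62193251]), 'wrist_torque': array([ 0.00208182,  0.04885957, -0.04099889]), 'finger_force': 0.0, 'width': 0.09404790176863073}
```

View pics/top1.png

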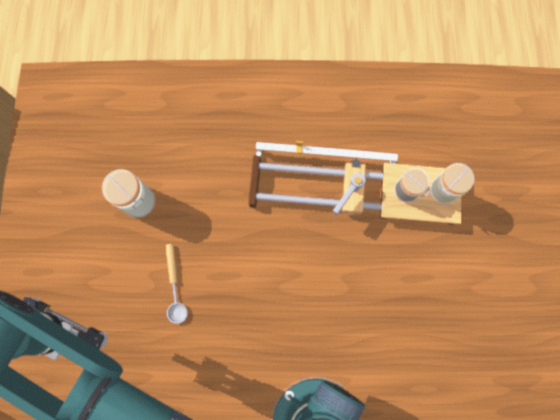

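View pics/scene1.png

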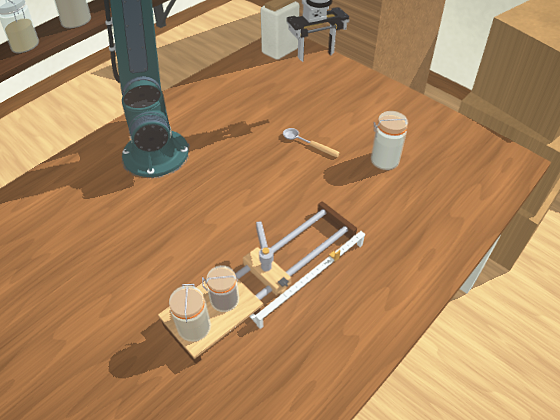

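The top view shows the leg at about (355,188), the lever from the hinge (358,181) to its tip (338,211), the tag at (299,147) and the pointer at (357,163). I'll enlarge both.

Run:
```python
from h import *
a=cv2.imread('pics/top1.png')[130:225,240:400];b=cv2.imread('pics/scene1.png')[200:330,225:375]
a=cv2.resize(a,None,fx=5,fy=5,interpolation=cv2.INTER_CUBIC);b=cv2.resize(b,None,fx=4,fy=4,interpolation=cv2.INTER_CUBIC)
cv2.imwrite('pics/c1.png',a);cv2.imwrite('pics/c2.png',b)
```

```text
(no output)
```

View pics/c1.png

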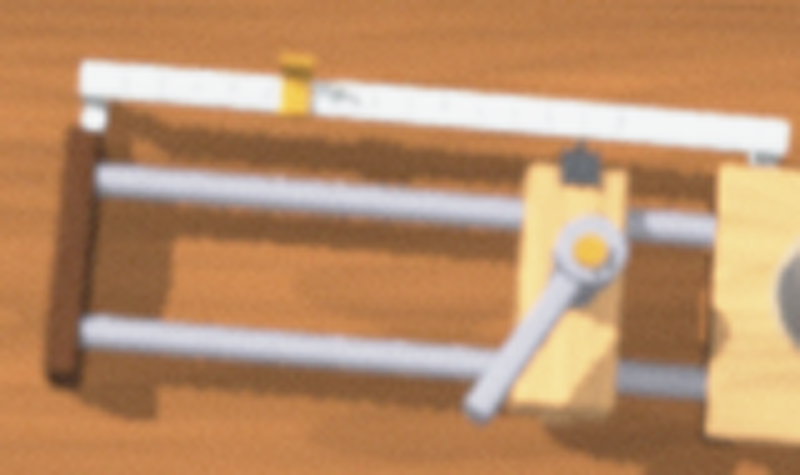

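View pics/c2.png

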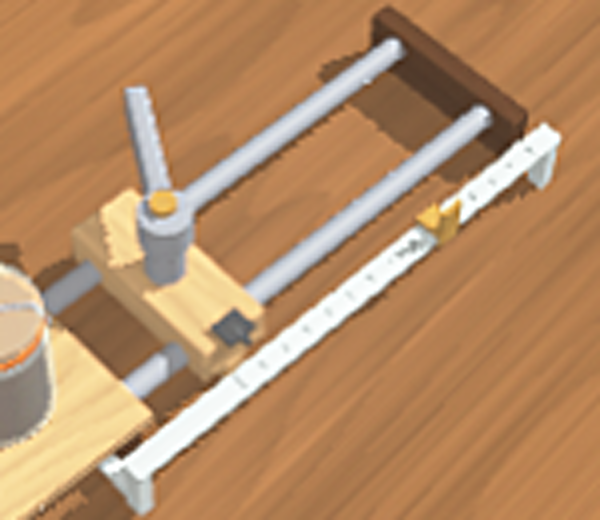

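The crops show: cap at c1 (590,250) / c2 (163,204), lever tip at c1 (480,405) / c2 (137,92), pointer tip at c1 (582,146) / c2 (252,338), and tag at c1 (297,95). Strip ends at c1 (80,78) and (788,135).

Run:
```python
from h import *
a=ld('top1');b=ld('scene1')
T=lambda u,v:(240+(u+.5)/5-.5,130+(v+.5)/5-.5)
S=lambda u,v:(225+(u+.5)/4-.5,200+(v+.5)/4-.5)
for n,p,q in [('cap',(590,250),(163,204)),('levertip',(480,403),(137,92)),('ptr',(582,146),(250,336)),('stripL',(80,78),(549,134)),('stripR',(788,135),(140,468)),('tagtop',(297,62),(440,206))]:
    X,e=tri(ray(a,*T(*p)),ray(b,*S(*q))); print(n,X.round(4),round(e,4), 'depth',dep(a,*np.round(T(*p))).round(4))
s1=atz(a,*T(80,78),.048);s2=atz(a,*T(788,135),.048)
yd=(s1-s2)[:2]; print('strip yaw of rack y',np.degrees(np.arctan2(yd[1],yd[0])),np.linalg.norm(yd))
r1=atz(a,*T(100,180),.038);r2=atz(a,*T(520,208),.038);r3=atz(a,*T(90,330),.038);r4=atz(a,*T(700,383),.038)
for p,q in((r1,r2),(r3,r4)):
  d=p-q;print('rail',np.degrees(np.arctan2(d[1],d[0])))
l=atz(a,*T(480,403),.115)-atz(a,*T(570,285),.115); print('lever dir',np.degrees(np.arctan2(l[1],l[0])),atz(a,*T(480,403),.115))
print('tag strip',atz(a,*T(297,95),.058))
```

```text
cap [ 0.575  -0.0913  0.1176] 0.0031 depth [ 0.574  -0.0905  0.1217]
levertip [ 0.5015 -0.0389  0.1118] 0.0028 depth [ 0.502  -0.0384  0.1165]
ptr [ 0.6463 -0.0953  0.0562] 0.0004 depth [ 0.6466 -0.0954  0.0541]
stripL [0.681  0.1572 0.0438] 0.0066 depth [0.6982 0.1616 0.0012]
stripR [ 0.6568 -0.2005  0.0495] 0.0024 depth [ 0.6567 -0.2021  0.044 ]
tagtop [0.6788 0.0457 0.0761] 0.0092 depth [0.6836 0.0491 0.0717]
strip yaw of rack y 85.97867212041832 0.3619531413150274
rail 86.74911484908333
rail 85.6353706526996
lever dir 143.21128267478625 [ 0.50177114 -0.03756393  0.115     ]
tag strip [0.67075676 0.04871847 0.058     ]
```

```bash
python3 -m crank '[[0,[-0.0355,-0.028,0],[0,0,0]],[0,[-0.0355,-0.028,0],[0,0,0]],[0,[-0.0355,-0.028,0],[0,0,0]],[0,[-0.0355,-0.028,0],[0,0,0]],[0,[-0.0355,-0.028,0],[0,0,0]],[0,[-0.0355,-0.028,0],[0,0,0]],[0,[-0.0355,-0.028,0],[0,0,0]],[0,[-0.0355,-0.028,0],[0,0,0]]]'
python3 -m crank '[[0,[-0.0355,-0.028,0],[0,0,0]],[0,[-0.0355,-0.028,0],[0,0,0]],[0,[-0.0355,-0.028,0],[0,0,0]],[0,[-0.0355,-0.028,0],[0,0,0]],[0,[-0.0355,-0.028,0],[0,0,0]],[0,[-0.0355,-0.028,0],[0,0,6.5]],[0,[0,0,0],[0,0,6.5]],[0,[0,0,0],[0,0,0]]]'
python3 - <<'E'
from h import *
s=snap('wrist','w1');o=robot.get_obs();print(o['tool_pos'],o['ee_rot'],o['wrist_force'])
cv2.imwrite('pics/w1b.png',cv2.resize(s['color'][:,:,::-1],(800,600)))
E
```

```text
time: 0.9
tool_pos: [0.3895, 0.1865, 0.2051]
ee_rot: [-3.142, -0.0, 2.738]
wrist_force: [0.9, 1.0, 0.1]
width: 0.094
finger_force: 0.0
time: 1.7
tool_pos: [0.519, -0.0511, 0.2043]
ee_rot: [-3.141, -0.002, 2.509]
wrist_force: [-0.4, 0.3, 0.9]
width: 0.0941
finger_force: 0.0
[ 0.51884665 -0.05026458  0.2046963 ] [-3.14123874e+00 -1.71037570e-03  2.51226915e+00] [0.65622732 0.03605164 0.48783994]
```

View pics/w1b.png

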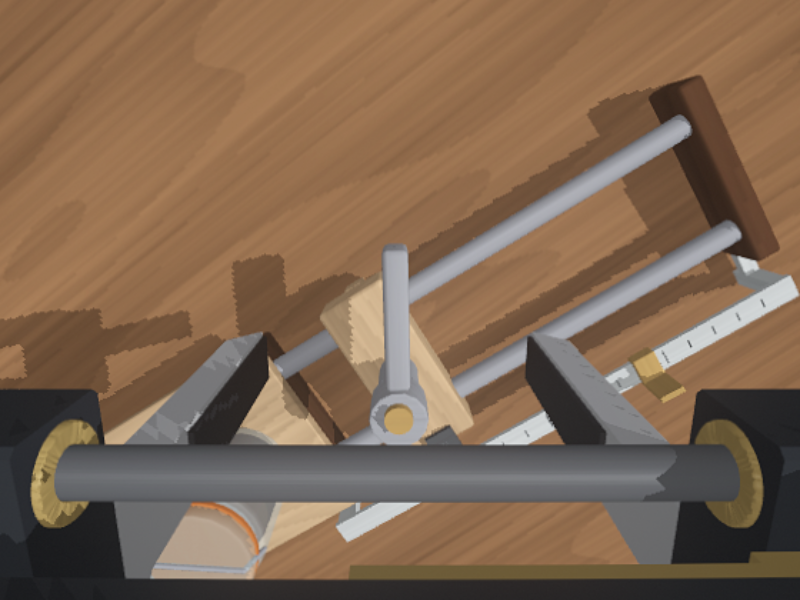

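The wrist view shows the lever lined up with the tool: cap at (398,419), arm tip at (396,247), arm near the hub at (398,385). The tag saddle is at about (648,362) and the pointer's root at (441,436), both in the 800x600 picture.

Run:
```python
from h import *
s=ld('w1');a=ld('top1');k=.7
W=lambda u,v:((u+.5)*k-.5,(v+.5)*k-.5)
T=lambda u,v:(240+(u+.5)/5-.5,130+(v+.5)/5-.5)
for n,p,q in [('cap',(398,419),(590,250)),('tip',(396,247),(478,405))]:
    print(n,*tri(ray(s,*W(*p)),ray(a,*T(*q))),dep(s,*np.round(W(*p))))
t=atz(s,*W(396,247),.115);n=atz(s,*W(398,385),.115);c=atz(s,*W(398,419),.1176)
print(t,n,c,np.degrees(np.arctan2(*(t-n)[1::-1])))
u=(t-n)/np.linalg.norm(t-n);print('grip',t-u*.026,'from cap',c+u*.068)
print('tag saddle',atz(s,*W(650,358),.058),[dep(s,*np.round(W(x,y))).round(4) for x,y in((648,360),(655,375),(665,388),(670,380))])
```

```text
cap [ 0.57385168 -0.08980922  0.1235262 ] 0.001535027051139771 [ 0.5738031  -0.09113152  0.12144904]
tip [ 0.49193264 -0.03232744  0.15890791] 0.0007871114745173105 [ 0.49834014 -0.03674113  0.10741451]
[ 0.49728113 -0.03590932  0.115     ] [ 0.56015262 -0.08067082  0.115     ] [ 0.57572093 -0.09208329  0.1176    ] 144.55094698517547
grip [ 0.51846155 -0.05098876  0.115     ] from cap [ 0.52032598 -0.05264473  0.1176    ]
tag saddle [0.66421117 0.05126797 0.058     ] [array([0.6666, 0.0497, 0.0546]), array([0.6785, 0.0485, 0.0546]), array([0.6797, 0.0464, 0.0709]), array([0.6814, 0.053 , 0.0652])]
```

```bash
python3 -m crank '[[0,[0,-0.001,0.030],[0,0,0]],[0,[0,0,0.030],[0,0,0]],[0,[0,0,0.030],[0,0,0]],[0,[0,0,0.020],[0,0,0]],[0,[0,0,0.011],[0,0,0]],[0,[0,0,0],[0,0,0]]]'
python3 -m crank '[[1,[0,0,0],[0,0,0]],[1,[0,0,0],[0,0,0]],[1,[0,0,0],[0,0,0]],[1,[0,0,0],[0,0,0]],[1,[0,0,0],[0,0,0]],[1,[0,0,0],[0,0,0]],[1,[0,0,0],[0,0,0]],[1,[0,0,0],[0,0,0]]]'
```

```text
time: 2.35
tool_pos: [0.5171, -0.0497, 0.0829]
ee_rot: [-3.14, -0.003, 2.513]
wrist_force: [-0.4, -0.0, -0.3]
width: 0.0941
finger_force: 0.0
time: 3.15
tool_pos: [0.5185, -0.0508, 0.0844]
ee_rot: [3.142, -0.0, 2.511]
wrist_force: [-0.7, -0.1, -0.3]
width: 0.0335
finger_force: 0.0
```

```bash
python3 -m crank '[[1,[0,0,0],[0,0,0]],[1,[0,0,0],[0,0,0]],[1,[0,0,0],[0,0,0]],[1,[0,0,0],[0,0,0]],[1,[0,0,0],[0,0,0]]]'
```

```text
time: 3.65
tool_pos: [0.5185, -0.0508, 0.0844]
ee_rot: [-3.142, -0.0, 2.511]
wrist_force: [-0.2, 0.1, 0.2]
width: 0.0139
finger_force: 30.0
```

```bash
python3 -m crank '[[1,[0.0096,0.0152,0],[0,0,0]],[1,[0.0096,0.0152,0],[0,0,0]],[1,[0.0096,0.0152,0],[0,0,0]],[1,[0.0096,0.0152,0],[0,0,0]],[1,[0.0096,0.0152,0],[0,0,0]],[1,[0.0096,0.0152,0],[0,0,0]],[1,[0.0096,0.0152,0],[0,0,0]],[1,[0.0096,0.0152,0],[0,0,0]]]'
python3 -m crank '[[1,[0,0,0],[0,0,0]],[1,[0,0,0],[0,0,0]]]'
python3 - <<'E'
from h import *
a=snap('top','top2');b=snap('scene','scene2')
x=cv2.resize(a['color'][130:225,240:400,::-1],None,fx=5,fy=5,interpolation=cv2.INTER_CUBIC)
y=cv2.resize(b['color'][180:300,240:390,::-1],None,fx=5,fy=5,interpolation=cv2.INTER_CUBIC)
cv2.imwrite('pics/d1.png',x);cv2.imwrite('pics/d2.png',y)
E
```

```text
time: 4.45
tool_pos: [0.5295, 0.0914, 0.0844]
ee_rot: [-3.14, 0.004, 2.509]
wrist_force: [2.8, -5.1, -1.9]
width: 0.0137
finger_force: 30.0
time: 4.65
tool_pos: [0.5294, 0.0916, 0.0844]
ee_rot: [-3.141, 0.003, 2.511]
wrist_force: [4.4, -3.5, -2.9]
width: 0.0138
finger_force: 30.0
```

View pics/d2.png

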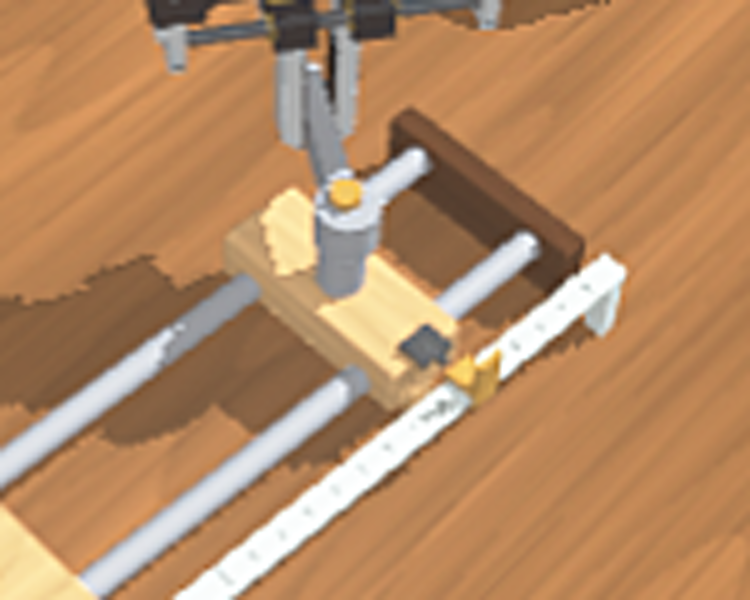

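Scene crop: the pointer's blade, tip at about (447,364), points straight at the tag's saddle (468,376). I'll check it from the top.

View pics/d1.png

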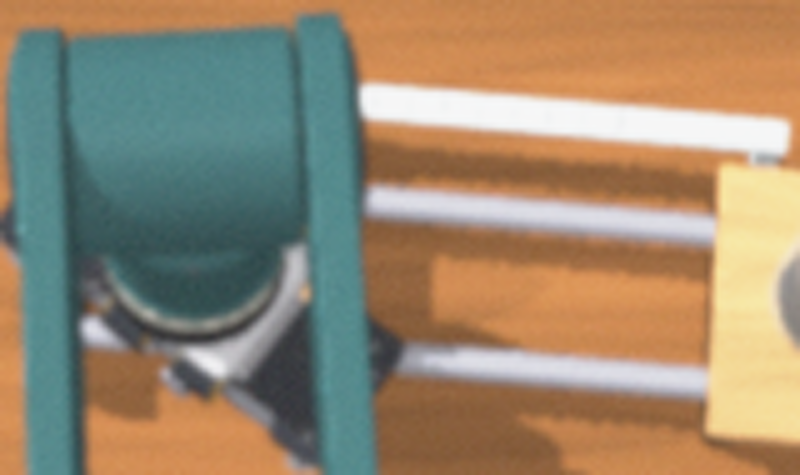

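Run:
```python
from h import *
b=ld('scene2');s=ld('w1')
D=lambda u,v:(240+(u+.5)/5-.5,180+(v+.5)/5-.5)
c=atz(b,*D(346,194),.1176);p=atz(b,*D(447,364),.054)
print('cap',c,'ptr',p)
print('saddle near edge mid @58', atz(b,*D(462,376),.058))
```

```text
cap [0.58401435 0.04951931 0.1176    ] ptr [0.65975214 0.04281313 0.054     ]
saddle near edge mid @58 [0.67140333 0.03983026 0.058     ]
```

The top view is blocked by the arm. The estimates agree to ±3 mm, so I'll start the swing about the hinge and check on the way.

```bash
python3 -m crank '[[1,[-0.0002,0.0059,0],[0,0,5]],[1,[-0.0003,0.0059,0],[0,0,5]],[1,[-0.0002,0.0059,0],[0,0,5]],[1,[-0.0003,0.0059,0],[0,0,5]],[1,[0,0,0],[0,0,0]],[1,[0,0,0],[0,0,0]]]'
python3 - <<'E'
from h import *
s=snap('wrist','w2');o=robot.get_obs();p=o['tool_pos'];y=o['ee_rot'][2]
print(p,np.degrees(y),o['wrist_force'],'pivot',p[:2]-.068*np.array([np.cos(y),np.sin(y)]),'before',np.array([.5294,.0916])-.068*np.array([np.cos(2.511),np.sin(2.511)]))
cv2.imwrite('pics/w2b.png',cv2.resize(s['color'][:,:,::-1],(800,600)))
E
```

```text
time: 5.35
tool_pos: [0.5468, 0.1072, 0.0844]
ee_rot: [3.14, 0.004, 2.161]
wrist_force: [6.3, -3.7, -2.7]
width: 0.0137
finger_force: 30.0
[0.54683386 0.10706404 0.08439771] 123.77919447296624 [ 5.50099429 -3.69547221 -1.8814049 ] pivot [0.58464144 0.05054337] before [0.58432212 0.0515056 ]
```

View pics/w2b.png

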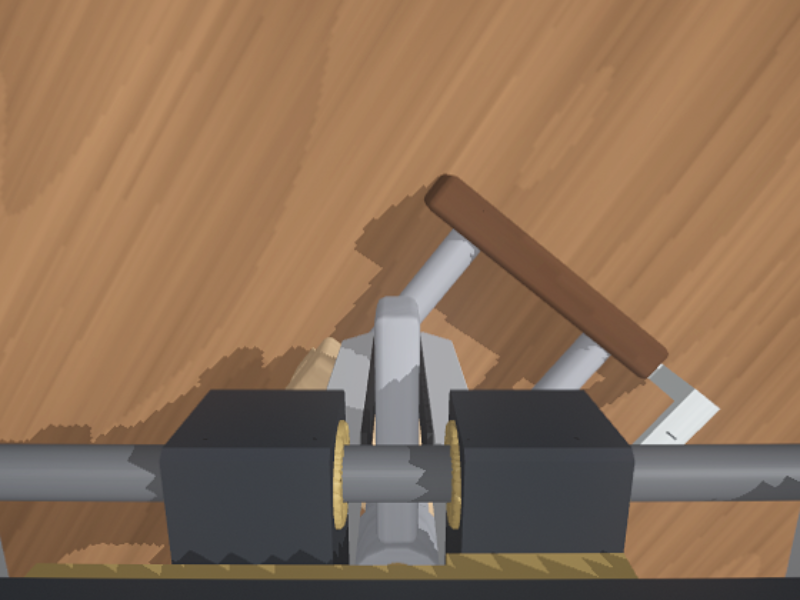

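The wrist view now sees only the lever tip (397,305) and the rack's end, not the tag. I'll take a strong enlargement of the scene view instead, with the predicted tag cross-section drawn off to one side as numbers.

Run:
```python
from h import *
b=snap('scene','scene3')
x=cv2.resize(b['color'][234:270,308:352,::-1],None,fx=16,fy=16,interpolation=cv2.INTER_CUBIC)
cv2.imwrite('pics/e.png',x)
xh=np.array([.9976,-.0698,0]);yh=np.array([.0698,.9976,0]);piv=np.array([.5845,.0505,0])
for n,q in [('ptr tip',(.0745,0,.054)),('saddle near mid',(.080,0,.058)),('saddle mid',(.088,0,.058)),('plate top',(.094,0,.076)),('plate top+8',(.094,.008,.076)),('plate top-8',(.094,-.008,.076))]:
    X=piv+q[0]*xh+q[1]*yh+np.array([0,0,q[2]]); u=proj(b,X)[0]; print(n,((u-[308,234]+.5)*16-.5).round())
```

```text
ptr tip [349. 289.]
saddle near mid [377. 295.]
saddle mid [415. 326.]
plate top [453. 280.]
plate top+8 [489. 251.]
plate top-8 [417. 310.]
```

View pics/e.png

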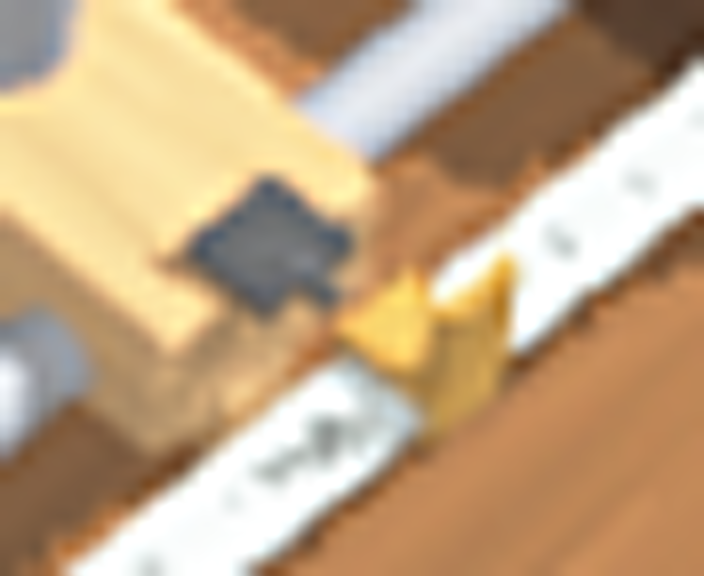

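The pointer tip is at e(330,297), and its line meets the strip about 4 mm short of the tag's middle: saddle near edge (375,298), plate top from (437,305) to (512,258). I'll nudge 4 mm outward and carry on with the swing.

```bash
python3 -m crank '[[1,[0.0032,0.0025,0],[0,0,0]],[1,[-0.0001,0.0059,0],[0,0,5]],[1,[-0.0002,0.0059,0],[0,0,5]],[1,[-0.0001,0.0059,0],[0,0,5]],[1,[-0.0002,0.0059,0],[0,0,5]],[1,[-0.0002,0.0059,0],[0,0,5]],[1,[-0.0002,0.0059,0],[0,0,5]],[1,[0,0,0],[0,0,0]]]'
python3 - <<'E'
from h import *
s=snap('scene','scene4');o=robot.get_obs();p=o['tool_pos'];y=o['ee_rot'][2]
print(np.degrees(y),o['wrist_force'],'pivot',p[:2]-.068*np.array([np.cos(y),np.sin(y)]))
E
```

```text
time: 6.25
tool_pos: [0.5804, 0.1229, 0.0844]
ee_rot: [3.138, 0.003, 1.636]
wrist_force: [6.1, -3.8, -2.4]
width: 0.0136
finger_force: 30.0
93.8261859250487 [ 5.63766497 -4.05346677 -3.07124493] pivot [0.58488467 0.05498641]
```

```bash
python3 -m crank '[[1,[-0.0002,0.0047,0],[0,0,4]],[1,[-0.0002,0.0047,0],[0,0,4]],[1,[0,0,0],[0,0,0]],[1,[0,0,0],[0,0,0]]]'
python3 -m crank '[[1,[0,0.0024,0],[0,0,2]],[1,[0,0,0],[0,0,0]],[1,[0,0,0],[0,0,0]]]'
```

```text
time: 6.7
tool_pos: [0.5896, 0.1227, 0.0845]
ee_rot: [3.138, 0.002, 1.498]
wrist_force: [4.9, -4.6, -2.3]
width: 0.0139
finger_force: 30.1
time: 7.0
tool_pos: [0.5911, 0.1226, 0.0844]
ee_rot: [3.139, 0.002, 1.464]
wrist_force: [3.1, -4.8, -1.9]
width: 0.0145
finger_force: 30.4
```

```bash
python3 -m crank '[[1,[0,0.0015,0],[0,0,0]],[1,[0,0,0],[0,0,0]],[1,[0,0,0],[0,0,0]]]'; python3 -m crank '[[1,[0,0.0015,0],[0,0,0]],[1,[0,0,0],[0,0,0]],[1,[0,0,0],[0,0,0]]]'
python3 - <<'E'
from h import *
s=snap('scene','scene5');o=robot.get_obs();print(o['wrist_torque'],o['wrist_force'])
x=cv2.resize(s['color'][210:270,285:365,::-1],None,fx=10,fy=10,interpolation=cv2.INTER_CUBIC)
cv2.imwrite('pics/f.png',x)
E
```

```text
time: 7.3
tool_pos: [0.5913, 0.1238, 0.0844]
ee_rot: [-3.141, 0.001, 1.464]
wrist_force: [-0.4, -3.2, -0.4]
width: 0.0141
finger_force: 30.4
time: 7.6
tool_pos: [0.5914, 0.1243, 0.0844]
ee_rot: [-3.138, 0.001, 1.464]
wrist_force: [-4.1, -4.2, 2.0]
width: 0.0143
finger_force: 30.4
[-0.74433748  0.84057422  0.51370171] [-4.42660631 -3.96036064  1.82430253]
```

View pics/f.png

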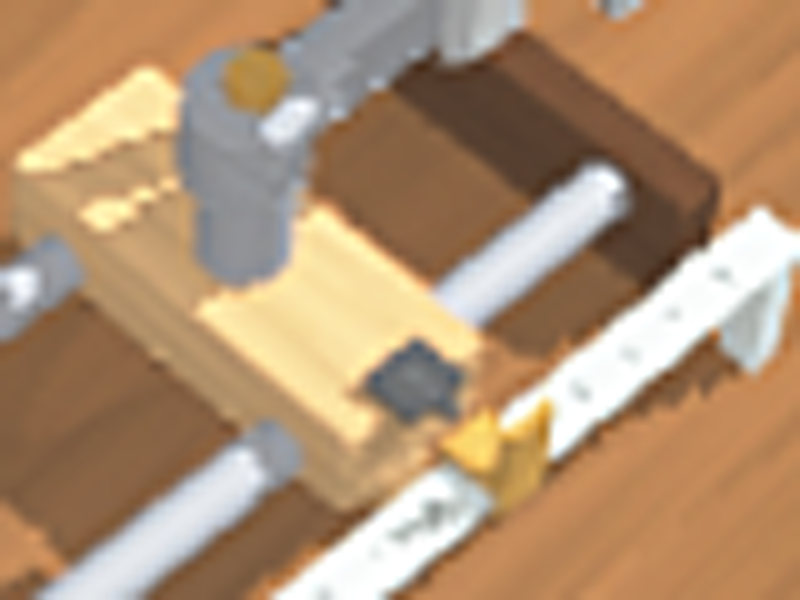

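Pointer tip f(452,410) lines up with the saddle's near-edge middle (465,427) to within about 1.5 mm, and the tag hasn't moved. I'll push a little harder to make sure the lever is against its stop.

```bash
python3 -m crank '[[1,[-0.0005,0.002,0],[0,0,0]],[1,[-0.0005,0.002,0],[0,0,0]],[1,[0,0,0],[0,0,0]],[1,[0,0,0],[0,0,0]]]'
python3 - <<'E'
from h import *
s=snap('scene','scene6');o=robot.get_obs();print(o['wrist_torque'],o['wrist_force'],o['tool_pos'])
b=ld('scene5');D=lambda u,v:(285+(u+.5)/10-.5,210+(v+.5)/10-.5)
K=lambda s:((s['color'].astype(int)[...,0]>150)&(s['color'].astype(int)[...,0]-s['color'].astype(int)[...,2]>110))
for f in('scene1','scene3','scene5','scene6'):
  m=K(ld(f))[240:265,325:345];v,u=np.nonzero(m);print(f,len(u),u.mean(),v.mean())
# lever bar dir from scene: cap, arm where the top meets pads
x=cv2.resize(s['color'][175:265,270:380,::-1],None,fx=7,fy=6.6,interpolation=cv2.INTER_CUBIC)
cv2.imwrite('pics/g.png',x)
E
```

```text
time: 8.05
tool_pos: [0.5915, 0.1237, 0.0843]
ee_rot: [-3.129, 0.001, 1.465]
wrist_force: [-14.7, -3.4, 6.7]
width: 0.0139
finger_force: 30.3
[-0.66146974  2.25214637  0.47086575] [-13.98144356  -2.59263113   7.14471673] [0.59148105 0.12367232 0.08427273]
scene1 42 9.071428571428571 13.571428571428571
scene3 54 9.37037037037037 14.018518518518519
scene5 55 9.709090909090909 14.090909090909092
scene6 55 9.709090909090909 14.090909090909092
```

View pics/g.png

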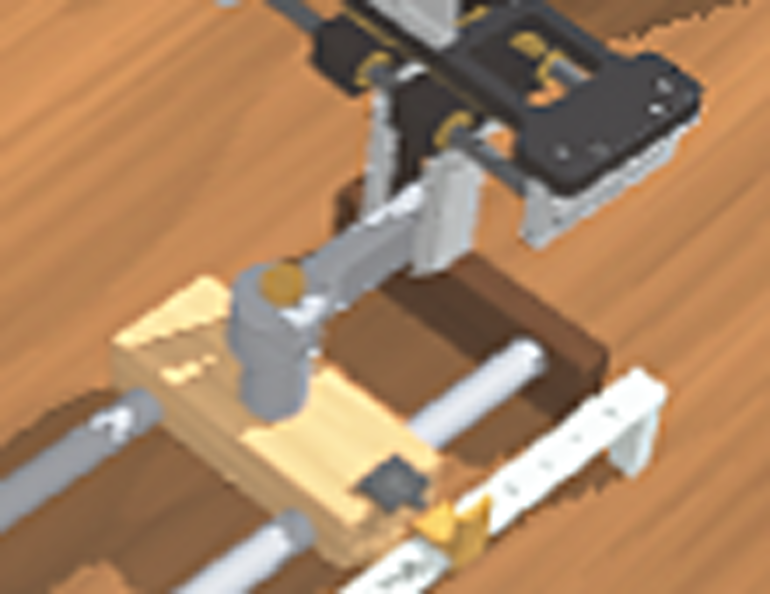

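The gripped arm now lies parallel to the rails. It did not move under 14 N, so the lever is on its stop. The pointer (420,497) faces the tag (455,527), which is where it was. Handing in.

```bash
python3 -c "
from bench import robot
print(robot.close_job())"
```

```text
the job is handed in; nothing more can be done
None
```

I drew the leg out until the pointer stood about 1.5 mm from the tag's middle, then swung the lever closed onto its stop and handed the job in still gripping it; partway through the swing I nudged the leg about 4 mm outward to centre the pointer.

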